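# Step the specimen stage under the pointer

## Robot

A 6-joint arm with a two-finger parallel gripper is mounted at the origin on a cart in front of the work surface, level with it; the furniture and walls round the work are solid. World frame = base frame: x ahead of the robot, y to its left, z up, the work surface at z = 0. Lengths are in m, angles in rad, forces in N, time in s.
With the tool pointing down it reaches from about 0.35 to 0.775 m from the base axis. Payload 7.3 kg.
Tool frame: the origin (TCP) lies between the finger pads; the fingertips stand 17 mm ahead of it and the grasp point (between the pads) lies 2 mm behind it; z points along the fingers, y is the line along which they close (so a half turn about z gives the same grasp; the last joint's range is limited). The gripper opens to 92 mm and grips with 3 to 60 N. Pads are 19 mm wide; open, the fingers measure 130 mm over their backs; the gripper's body (75 mm by 190 mm) begins 47 mm behind the grasp point.
Start: joints at [-1.27, 0.342, 1.524, -0, 1.275, -0.146], TCP at [0.227, -0.473, 0.244] pointing down, gripper open.
Joint ranges: [-2.53, 2.53], [-0.77, 2.02], [0.04, 2.7], [-1, 4.14], [0.28, 2.66], [-3.11, 3.11]. Speed limits (rad/s): [2.57, 2.57, 3.14, 3.14, 3.14, 3.14].

## Interface

Orientations are given as [roll, pitch, yaw] about the fixed x, y, z axes, in that order (R = Rz(yaw) Ry(pitch) Rx(roll)).
In Python, from cell import robot, optics gives the robot as it stands.
- The arm moves only by the tool play_rows, never from a script. Its argument "rows" is a list of rows, each a list of 7 numbers: the shift along the tool's x, y, z in cm, then the turn, a rotation vector about the tool's x, y, z in rad, then the opening, from 0 (shut) to 1 (fully open). In form: [[tx, ty, tz, wx, wy, wz, grip], ...]. A call has 1 to 20 rows; each row is the pose to reach, as a shift and turn from the pose commanded when the call began, along the tool's axes at that moment; what a row does not reach only later rows make up. A row lasts 1/10 s, in which the tool goes at most 50 mm and 8.59 degrees, less where a joint would pass 70% of its speed; a pose out of reach is approached as far as the arm can. A call with a gripper value outside its range is refused whole. The fingers move at their own pace and stop on an object; "squeeze" is the grip in N (left out, the last holds). Time passes only in rows, so rows that repeat a pose let the fingers close. It gives the time, the measured TCP pose, the force, the opening and the grip force at its end, in the units of the state.
- robot.observe(): the state, without advancing time (a new reading comes with each control period).
- optics.read_camera(name): name is "scene" or "top" or "wrist"; returns (picture, depth): 420x560x3 uint8, red, green, blue; 420x560 float32, m along the optical axis (not along the pixel's ray), 0 where there is no reading.
- optics.camera_model(name): a dict with "fx", "fy", "cx", "cy" (pixels), "origin" and "rotation" of the camera in the world; the wrist camera has in their place "tool_from_camera" (4x4, takes a point from camera to tool coordinates, whose origin is the TCP and whose axes are the flange's). Camera axes: x right, y up, looking along -z (the intrinsics and any distortion apply to the point x, -y, -z); pixel columns grow to the right and rows downward; lengths in m; the calibration is good to about 2 mm. A picture is of the moment at which its call begins: read the wrist's pose just before it. camera_model takes no time and is no camera call.
- robot.hand_in(): hands the job in; it is judged then, once.
The state is a dict: "time": time; "qpos": joint angles; "qvel": joint speeds; "joint_efforts": joint torques, N m; "tool_pos": TCP position; "tool_rot": TCP orientation; "contact_force": force on the tool from outside, world axes, zero at the start; "torque": the same for the moment, N m; "opening": finger opening in m; "grip_force": force on a finger pad.
Only numpy, scipy, OpenCV 4.12 (cv2) and the standard library are available. Lean on these libraries where they do the work, as an engineer would, in place of code of your own. Each camera call takes 0.05 s, during which the arm holds its last target. There are 200 camera calls.

## Task

Use the black knob on the two-way sliding stage to bring the specimen with the single round metal spot under the fixed pointer and stop there for a full second; then step the stage on until the specimen with the two metal bars is under the pointer, and let go of the knob. The specimens stay in their pockets.

Things in the scene. Friction and masses are not known exactly. Their poses are not given: they have to be found in the camera images.
- pointer_tip (a point): Tip of the fixed steel stylus pointing straight down, 78 mm above the bench, on a level rod (nothing of it above 110 mm) from a post 127 mm behind it, on a fixed foot behind the stage. x = along the lower slide, level, away from the knob to the post (points away from the robot, turned up to 0.3 rad to the right); y = along the upper slide; z up.
- knob_grip (a point): On the axis of the black upright knob, 22 mm across, at the robot's end of the aluminium carrier; point 90 mm above the bench, knob top 108, collar top 54 mm. Axes as pointer_tip. The carrier (100 mm square, its centre 108 mm from the knob along +x) slides level in x and y (110, 100 mm travel, enough for every pocket), never turns, about 2 N friction, no spring, and stays where it is left.
- mount_round: Black round resin specimen, 30 mm across, 19 mm tall, with ONE ROUND metal spot in its top, loose in one of the carrier's four round pockets (34 mm wide, 10 deep, 2 x 2 at 43 mm spacing; which one varies) and carried along with it. At the start no specimen is under the pointer. Origin: centre of its underside, 46 mm above the bench.
- mount_two_bars: Black round resin specimen, 30 mm across, 14 mm tall, with TWO parallel metal BARS in its top, loose in another of the four pockets (which one varies). Origin: centre of its underside, 46 mm above the bench. The other two pockets hold look-alikes with one rectangular metal patch, which play no part.
Things that resemble listed ones, but are neither listed nor needed, are in the scene too. Leave any green, pink or red look-alike of the mount_two_bars alone.

How it is judged:
On the way, in this order (a step that is already met when the one before it is completed fails the run):
1. the specimen with the round spot stands still under the pointer (horizontal distance between mount_round and pointer_tip below 0.012 m and linear speed of mount_round below 0.02 m/s), for 0.5 s.
2. then the specimen with the two bars stands still under the pointer (horizontal distance between mount_two_bars and pointer_tip below 0.012 m and linear speed of mount_two_bars below 0.02 m/s), for 0.2 s.
At the end, for the whole second after the job is handed in: The centre of the two-bar specimen is within 12 mm, seen from above, of the pointer tip and at rest, and both named specimens still sit in their pockets (undersides within 5 mm of the pocket floor's height) (all of step 2 and height (world z) of mount_round between 0.041 and 0.051 m and height (world z) of mount_two_bars between 0.041 and 0.051 m); the robot touches nothing.
It fails at once if a named specimen is lifted out of its pocket (height (world z) of any of mount_round, mount_two_bars above 0.058 m).
It also fails if it takes over 42 s, if anything falls off the work surface, if the arm or the gripper's body presses on something with over 40 N, if the wrist force passes 120 N, or if a joint passes its speed limit or range.

## Working session

There is one attempt and no reset: what is moved stays moved. The work goes in short steps, Python scripts to look and compute and a tool call to move; the robot and the scene stay as the last step left them, time stands still between calls to the robot, and variables do not carry over. Pictures are saved under pics/ and viewed, at most 10 in all, crops included, and the job is handed in when it is done.

Besides the shell and the picture viewer there is one more tool, called after "Call:" as a command line: name --pt "numbers of a row" for each row, then --argument value for the rest. play_rows: Moves the arm, as the interface text tells. Its arguments: {"type":"object","properties":{"rows":{"type":"array"},"squeeze":{"type":"number"}},"required":["rows"]}

```bash
mkdir -p pics
cat > h.py <<'E'
import numpy as np, cv2
from cell import robot, optics
def grab(n):
    p,d=optics.read_camera(n); m=optics.camera_model(n)
    np.savez(f'{n}.npz',p=p,d=d); return p,d,m
def world(m,u,v,d):
    c=np.array([(u-m['cx'])/m['fx']*d,-(v-m['cy'])/m['fy']*d,-d])
    return np.array(m['rotation'])@c+np.array(m['origin'])
def atz(m,u,v,z):
    o=np.array(m['origin']);r=world(m,u,v,1.)-o
    return o+r*(z-o[2])/r[2]
E
python3 - <<'E'
from h import *
for n in('top','scene'):
    p,d,m=grab(n); cv2.imwrite(f'pics/{n}0.png',p[:,:,::-1]); print({k:np.round(v,3).tolist() if not isinstance(v,str) else v for k,v in m.items()})
print(robot.observe())
E
```

```text
{'fx': 433.222, 'fy': 433.222, 'cx': 276.665, 'cy': 203.446, 'origin': [0.387, 0.336, 0.916], 'rotation': [0.188, 0.017, -1.595]}
{'fx': 490.943, 'fy': 490.943, 'cx': 276.515, 'cy': 214.856, 'origin': [-0.044, 0.335, 0.68], 'rotation': [0.773, -0.009, -1.559]}
{'time': 0.1, 'qpos': array([-1.27000703e+00,  3.42634799e-01,  1.52487238e+00, -5.23242768e-05,
        1.27542443e+00, -1.45970199e-01]), 'qvel': array([-0.00087881,  0.00094727, -0.0023849 ,  0.00033383,  0.00060791,
        0.00144962]), 'joint_efforts': array([ 1.45068796e-03, -4.32002378e+01, -2.44695336e+01,  7.18148053e-02,
        5.26445266e-02, -4.82162329e-05]), 'tool_pos': array([ 0.22674608, -0.47314593,  0.24314107]), 'tool_rot': array([-3.14026066e+00, -1.45249033e-04,  4.46774668e-01]), 'contact_force': array([0.78654039, 0.45790527, 0.65848625]), 'torque': array([ 0.03001888,  0.00995434, -0.05590916]), 'grip_force': 0.0, 'opening': 0.09172566309671326}
```

```bash
python3 - <<'E'
s=open('h.py').read().replace("    np.savez","    from scipy.spatial.transform import Rotation as R\n    if 'rotation' in m: m['rotation']=R.from_euler('xyz',m['rotation']).as_matrix()\n    np.savez",1)
open('h.py','w').write(s)
E
python3 - <<'E'
import cv2,numpy as np
a=cv2.imread('pics/top0.png')
cv2.imwrite('pics/top0b.png',cv2.resize(a,(784,588),interpolation=cv2.INTER_CUBIC))
E
```

```text
(no output)
```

View pics/top0.png

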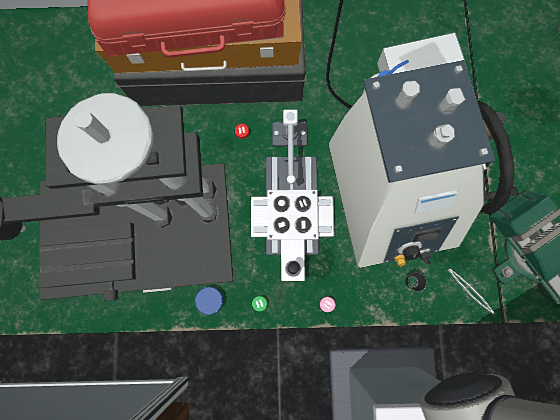

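View pics/scene0.png

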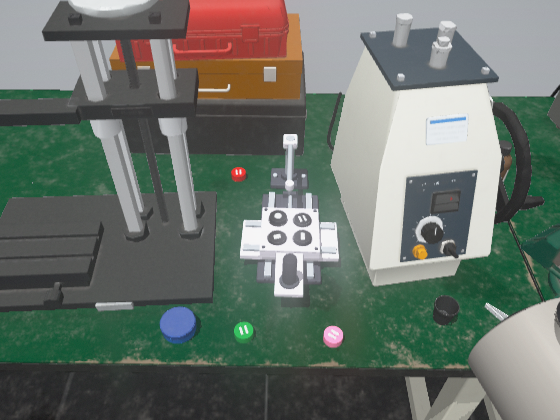

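Top view: carrier with four specimens near (282,203), (304,203), (281,225), (304,225), knob at (293,268), pointer end at about (291,180), post at (290,117). I need a closer crop to tell the specimens apart.

Run:
```python
from h import *
a=cv2.imread('pics/top0.png')[165:285,240:340]; b=cv2.imread('pics/scene0.png')[165:285,240:340]
cv2.imwrite('pics/c0.png',np.hstack([cv2.resize(x,(400,480),interpolation=cv2.INTER_CUBIC) for x in(a,b)]))
from scipy.spatial.transform import Rotation as R
for n,pts in(('top',[(282,203),(304,203),(281,225),(304,225),(293,268),(291,180),(290,117)]),('scene',[(278,218),(302,219),(277,238),(303,238),(290,260),(290,186),(290,140)])):
    z=np.load(n+'.npz');m=optics.camera_model(n);m['rotation']=R.from_euler('xyz',m['rotation']).as_matrix()
    for u,v in pts: print(n,u,v,np.round(world(m,u,v,z['d'][v,u]),4))
```

```text
top 282 203 [0.55   0.3353 0.0634]
top 304 203 [0.5494 0.2911 0.06  ]
top 281 225 [0.5062 0.3385 0.0591]
top 304 225 [0.5047 0.2928 0.0612]
top 293 268 [0.4188 0.3183 0.1086]
top 291 180 [0.5854 0.317  0.1101]
top 290 117 [0.714  0.315  0.1073]
scene 278 218 [0.5477 0.3344 0.0659]
scene 302 219 [0.5523 0.2922 0.0596]
scene 277 238 [0.5074 0.3356 0.0591]
scene 303 238 [0.5067 0.2917 0.0608]
scene 290 260 [0.4204 0.3156 0.108 ]
scene 290 186 [0.5853 0.3144 0.1073]
scene 290 140 [0.7107 0.3136 0.1113]
```

View pics/c0.png

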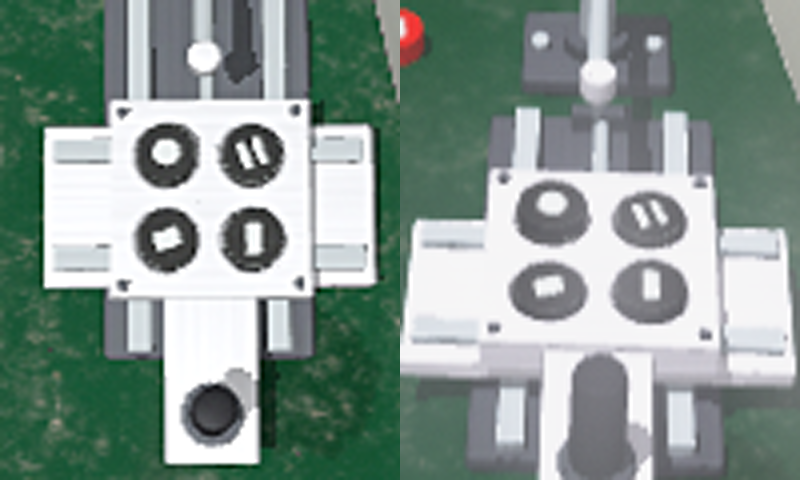

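Crop: round spot is in the far-left pocket (c. 281.8,203.8 in top), two bars far-right (303,203.8), rectangular look-alikes near. The furnace on the right is close to the knob, so I check clearances and compute the goals.

Run:
```python
from h import *
from scipy.spatial.transform import Rotation as R
H={}
g=np.zeros((9,20))
for n in('top','scene'):
    z=np.load(n+'.npz');m=optics.camera_model(n);m['rotation']=R.from_euler('xyz',m['rotation']).as_matrix()
    v,u=np.mgrid[0:420,0:560];d=z['d'];k=d>0
    c=np.stack([(u-m['cx'])/m['fx']*d,-(v-m['cy'])/m['fy']*d,-d],-1)[k]@m['rotation'].T+m['origin']
    ix=((c[:,0]-.2)/.05).astype(int);iy=((c[:,1]+.45)/.05).astype(int)
    ok=(c[:,0]>.2)&(ix<9)&(c[:,1]>-.45)&(iy<20)
    np.maximum.at(g,(ix[ok],iy[ok]),c[ok,2])
    if n=='top':
        P=[atz(m,*q) for q in((281.75,203.75,.065),(303,203.75,.060),(281.75,224.75,.06),(303.25,224.75,.06),(293.25,267.75,.108),(291,179.25,.11),(290,117,.11))]
print('y from -.45 step .05; rows x from .2')
for i,r in enumerate(g): print(round(.2+.05*i,2),(r*100).astype(int))
P=np.array(P);print(np.round(P,4))
print('yaws',np.arctan2(*(P[6]-P[5])[1::-1]),[np.arctan2(*(P[a]-P[b])[1::-1]) for a,b in((0,2),(1,3))],np.arctan2(*(P[:4].mean(0)-P[4])[1::-1]))
print('d1',P[5]-P[0],'d2',P[5]-P[1])
```

```text
y from -.45 step .05; rows x from .2
0.2 [ 0  0  0  0  0  0  0  0  0 38 34 28  0  0  0  0  0  0  0  0]
0.25 [0 0 0 0 0 0 0 0 0 0 0 0 0 0 0 0 0 0 0 0]
0.3 [0 0 0 0 2 2 0 1 0 0 0 0 0 1 1 0 1 1 2 2]
0.35 [0 0 0 0 4 6 2 1 1 0 4 0 0 1 5 5 1 3 3 3]
0.4 [ 0  0  0  0  5  8  8  1  1 10 15 16 17 11  5 11  0  3  3  3]
0.45 [ 0  0  0  0  7  8  8  0  8 24 27 29 28 24  6  6  6  3  3  3]
0.5 [ 0  0  0  0  7  8 11 19 22 34 34 34 34 27  6  6  6  3 44 44]
0.55 [ 0  0  0  0  0  6 11 12 24 34 34 38 34 34  6 11  6  3 44 49]
0.6 [ 0  0  0  0  0  0  0 14 24  0 37 37 38 34  2 10  2  0 41 44]
[[0.5482 0.3359 0.065 ]
 [0.548  0.2932 0.06  ]
 [0.5065 0.337  0.06  ]
 [0.5054 0.2942 0.06  ]
 [0.4192 0.3178 0.108 ]
 [0.5869 0.3169 0.11  ]
 [0.7129 0.3151 0.11  ]]
yaws -0.01453982169160993 [np.float64(-0.02676897272124197), np.float64(-0.023634449110397776)] -0.025342861098699838
d1 [ 0.03868799 -0.0189507   0.045     ] d2 [0.03889699 0.02373603 0.05      ]
```

Call:
play_rows --pt "5.2 -5.6 -8.7 0 0 -0.15 0.6" --pt "5.2 -5.6 -8.7 0 0 -0.2 0.6" --pt "5.2 -5.6 -8.7 0 0 -0.2 0.6" --pt "22 -19.7 -8.7 0 0 -0.6 0.6" --pt "22 -19.7 -8.7 0 0 -0.6 0.6" --pt "22 -19.7 -8.7 0 0 -0.6 0.6" --pt "22 -19.7 -8.7 0 0 -0.6 0.6" --pt "22 -19.7 -8.7 0 0 -0.6 0.6" --pt "33.3 -36.5 -8.7 0 0 -1.1 0.6" --pt "33.3 -36.5 -8.7 0 0 -1.1 0.6" --pt "33.3 -36.5 -8.7 0 0 -1.1 0.6" --pt "33.3 -36.5 -8.7 0 0 -1.1 0.6" --pt "33.3 -36.5 -8.7 0 0 -1.1 0.6" --pt "42 -54.5 -8.7 0 0 -1.1 0.6" --pt "42 -54.5 -8.7 0 0 -1.1 0.6" --pt "42 -54.5 -8.7 0 0 -1.1 0.6" --pt "42 -54.5 -8.7 0 0 -1.1 0.6" --pt "42 -54.5 -8.7 0 0 -1.1 0.6" --pt "42 -54.5 -8.7 0 0 -1.1 0.6"

```text
time: 2.0
tool_pos: [0.37, 0.1998, 0.3299]
tool_rot: [-3.14, 0.001, 1.549]
contact_force: [-0.2, -0.2, -0.6]
opening: 0.0552
grip_force: 0.0
```

Run:
```python
from h import *
s=robot.observe();print(s['time'],s['tool_pos'],s['tool_rot'],s['qpos'],s['contact_force'],optics.camera_model('wrist')['tool_from_camera'])
from scipy.spatial.transform import Rotation as R
A=R.from_euler('xyz',s['tool_rot']).as_matrix()
print(A.T@(np.array([.4192,.3178,.30])-s['tool_pos'])*100)
```

```text
2.0 [0.37004808 0.19976424 0.32986089] [-3.14023538e+00  1.36929626e-03  1.54872367e+00] [ 3.12928524e-01  8.69658685e-02  1.61633934e+00 -8.54239698e-04
  1.44001950e+00  3.35114238e-01] [-0.15073279 -0.19553625 -0.60116263] [[ 1.65521093e-04  9.58188390e-01  2.86138048e-01  7.67144245e-02]
 [ 9.99998935e-01 -5.73414315e-04  1.34172308e-03  1.79271556e-04]
 [ 1.44969913e-03  2.86137521e-01 -9.58187465e-01 -1.41236309e-01]
 [ 0.00000000e+00  0.00000000e+00  0.00000000e+00  1.00000000e+00]]
[11.9132605   4.65750604  2.96346073]
```

Call:
play_rows --pt "4 1.6 0 0 0 0 0.6" --pt "8 3.2 0 0 0 0 0.6" --pt "11.9 4.7 0 0 0 0 0.6" --pt "11.9 4.7 4 0 0 0 0.6" --pt "11.9 4.7 8 0 0 0 0.6" --pt "11.9 4.7 12 0 0 0 0.6" --pt "11.9 4.7 15 0 0 0 0.6" --pt "11.9 4.7 17 0 0 0 0.6" --pt "11.9 4.7 19 0 0 0 0.6" --pt "11.9 4.7 21 0 0 0 0.6" --pt "11.9 4.7 22.5 0 0 0 0.6" --pt "11.9 4.7 23.7 0 0 0 0.6" --pt "11.9 4.7 24.2 0 0 0 0.6" --pt "11.9 4.7 24.2 0 0 0 0.6" --pt "11.9 4.7 24.2 0 0 0 0.3" --pt "11.9 4.7 24.2 0 0 0 0.2" --pt "11.9 4.7 24.2 0 0 0 0.1" --pt "11.9 4.7 24.2 0 0 0 0.1" --pt "11.9 4.7 24.2 0 0 0 0.1" --pt "11.9 4.7 24.2 0 0 0 0.1" --squeeze 15

```text
time: 4.0
tool_pos: [0.4205, 0.3175, 0.0891]
tool_rot: [3.14, -0.0, 1.547]
contact_force: [2.1, -0.4, 1.6]
opening: 0.0216
grip_force: 15.0
```

Run:
```python
from h import *
from scipy.spatial.transform import Rotation as R
s=robot.observe();print(s['time'],s['tool_pos'],s['tool_rot'],s['opening'],s['grip_force'],s['contact_force'])
A=R.from_euler('xyz',s['tool_rot']).as_matrix()
print('m1',A.T@np.array([.0387,-.0190,0])*100,'m2',A.T@np.array([.0389,.0237,0])*100)
p,d,m=grab('scene');cv2.imwrite('pics/g.png',cv2.resize(p[150:300,200:400,::-1],(800,600)))
```

```text
4.0 [0.42048341 0.31751723 0.08906813] [ 3.14031219e+00 -4.53963882e-04  1.54692016e+00] 0.021618347993946647 15.000203400850296 [ 2.07272887 -0.41408673  1.59602039]
m1 [-1.80706627  3.91425522  0.00419171] m2 [2.46219372 3.83230555 0.00602487]
```

View pics/g.png

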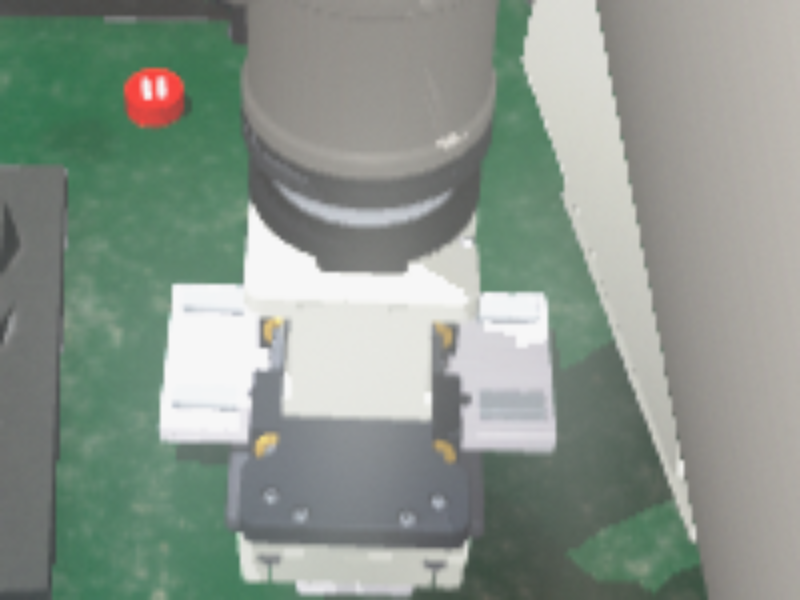

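The knob is gripped (opening 21.6 mm). Move the round spot under the pointer.

Call:
play_rows --pt "-0.2 0.4 0 0 0 0 0.1" --pt "-0.5 1.1 0 0 0 0 0.1" --pt "-0.9 1.9 0 0 0 0 0.1" --pt "-1.2 2.6 0 0 0 0 0.1" --pt "-1.5 3.3 0 0 0 0 0.1" --pt "-1.7 3.7 0 0 0 0 0.1" --pt "-1.8 3.9 0 0 0 0 0.1" --pt "-1.8 3.9 0 0 0 0 0.1" --pt "-1.8 3.9 0 0 0 0 0.1" --pt "-1.8 3.9 0 0 0 0 0.1" --pt "-1.8 3.9 0 0 0 0 0.1"

```text
time: 5.15
tool_pos: [0.4593, 0.2982, 0.089]
tool_rot: [3.14, 0.0, 1.547]
contact_force: [1.5, 0.3, 5.7]
opening: 0.0214
grip_force: 15.0
```

Run:
```python
from h import *
s=robot.observe();print(s['time'],s['tool_pos'],s['tool_rot'],s['opening'],s['contact_force'],s['torque'])
p,d,m=grab('wrist');q,e,m2=grab('top')
cv2.imwrite('pics/w1.png',np.hstack([cv2.resize(x[:,:,::-1],(400,300),interpolation=cv2.INTER_AREA) for x in (p,)]+[cv2.resize(q[150:300,190:390,::-1],(400,300))]))
```

```text
5.15 [0.45928791 0.29817453 0.08897877] [3.14023517e+00 6.09777163e-05 1.54676506e+00] 0.02142258781554671 [1.51395902 0.27909227 5.71328528] [-0.18407914 -0.47721613 -0.02123269]
```

View pics/w1.png

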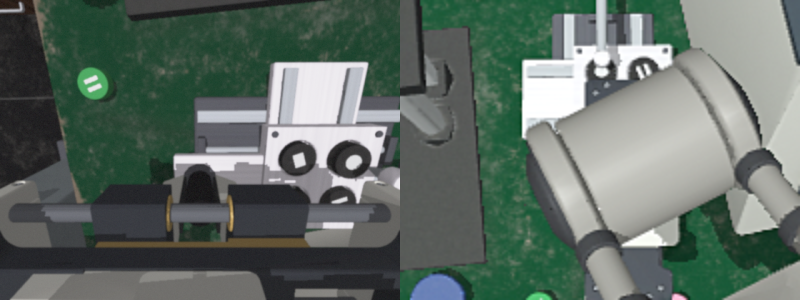

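Right half (top view): pointer end covers the round-spot specimen at about full-image (291,181), two bars visible at about (311.5,185). I refine from the bars' centre and the wrist view, while a hold runs for the required second.

Call:
play_rows --pt "0 0 0 0 0 0 0.1" --pt "0 0 0 0 0 0 0.1" --pt "0 0 0 0 0 0 0.1" --pt "0 0 0 0 0 0 0.1" --pt "0 0 0 0 0 0 0.1" --pt "0 0 0 0 0 0 0.1" --pt "0 0 0 0 0 0 0.1" --pt "0 0 0 0 0 0 0.1" --pt "0 0 0 0 0 0 0.1" --pt "0 0 0 0 0 0 0.1" --pt "0 0 0 0 0 0 0.1" --pt "0 0 0 0 0 0 0.1"

```text
time: 6.45
tool_pos: [0.4592, 0.2982, 0.089]
tool_rot: [3.14, 0.0, 1.547]
contact_force: [2.1, -1.3, 4.8]
opening: 0.0216
grip_force: 15.0
```

Run:
```python
from h import *
from scipy.spatial.transform import Rotation as R
p=np.load('top.npz')['p'];m=optics.camera_model('top');m['rotation']=R.from_euler('xyz',m['rotation']).as_matrix()
def spot(p,u,v,r=4):
    g=cv2.cvtColor(p,cv2.COLOR_RGB2GRAY)[v-r:v+r+1,u-r:u+r+1].astype(float);w=np.clip(g-120,0,None)
    yy,xx=np.mgrid[-r:r+1,-r:r+1];return u+(w*xx).sum()/w.sum(),v+(w*yy).sum()/w.sum()
b=spot(p,311,185);B=atz(m,*b,.06);print('bars',b,B)
t=spot(p,291,179);T=atz(m,*t,.11);print('tip',t,T)
# wrist view: round spot at about (352,161)/400*560
s=robot.observe();A=R.from_euler('xyz',s['tool_rot']).as_matrix();w=np.load('wrist.npz');mw=optics.camera_model('wrist');TC=np.array(mw['tool_from_camera'])
u,v=spot(w['p'],493,225,14);d=w['d'][int(v),int(u)]
c=np.array([(u-mw['cx'])/mw['fx']*d,-(v-mw['cy'])/mw['fy']*d,-d,1]);print('round',u,v,A@(TC@c)[:3]+s['tool_pos'])
print('next move tool cm',A.T@np.array([*(T-B)[:2],0])*100)
```

```text
bars (np.float64(311.3093309330933), np.float64(185.1818181818182)) [0.58576995 0.27500965 0.06      ]
tip (np.float64(290.5327943669318), np.float64(178.437214760725)) [0.58848972 0.31775277 0.11      ]
round 494.4768810940087 226.5574906481879 [0.58836239 0.31433694 0.06552878]
next move tool cm [ 4.27959336e+00  1.69692290e-01 -5.20079563e-04]
```

Call:
play_rows --pt "0.4 0 0 0 0 0 0.1" --pt "1.1 0 0 0 0 0 0.1" --pt "1.9 0.1 0 0 0 0 0.1" --pt "2.7 0.1 0 0 0 0 0.1" --pt "3.4 0.1 0 0 0 0 0.1" --pt "3.9 0.1 0 0 0 0 0.1" --pt "4.2 0.1 0 0 0 0 0.1" --pt "4.3 0.1 0 0 0 0 0.1" --pt "4.3 0.1 0 0 0 0 0.1" --pt "4.3 0.1 0 0 0 0 0.1" --pt "4.3 0.1 0 0 0 0 0.1" --pt "4.3 0.1 0 0 0 0 0.1" --pt "4.3 0.1 0 0 0 0 0.1" --pt "4.3 0.1 0 0 0 0 0.1" --pt "4.3 0.1 0 0 0 0 0.1"

```text
time: 7.95
tool_pos: [0.4603, 0.3413, 0.089]
tool_rot: [-3.141, 0.0, 1.547]
contact_force: [-1.5, -0.4, 6.0]
opening: 0.0215
grip_force: 15.0
```

Run:
```python
from h import *
s=robot.observe();print(s['time'],s['tool_pos'],s['contact_force'])
p,d,m=grab('wrist');q,e,m2=grab('top')
cv2.imwrite('pics/w2.png',np.hstack([cv2.resize(x[:,:,::-1],(400,300),interpolation=cv2.INTER_AREA) for x in (p,)]+[cv2.resize(q[150:300,190:390,::-1],(400,300))]))
```

```text
7.95 [0.46034171 0.34126774 0.08895172] [-1.46796271 -0.3664873   6.01485524]
```

View pics/w2.png

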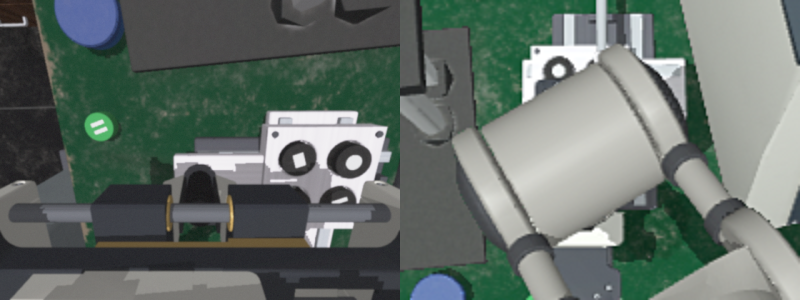

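The carrier moved over by one pocket: the round spot is now at about (269,185) in the full top image, so the bars are under the pointer. Release and rise.

Call:
play_rows --pt "0 0 0 0 0 0 0.5" --pt "0 0 0 0 0 0 0.5" --pt "0 0 0 0 0 0 0.5" --pt "0 0 0 0 0 0 0.5" --pt "0 0 -1 0 0 0 0.5" --pt "0 0 -2.5 0 0 0 0.5" --pt "0 0 -5 0 0 0 0.5" --pt "0 0 -8 0 0 0 0.5" --pt "0 0 -12 0 0 0 0.5" --pt "0 0 -16 0 0 0 0.5" --pt "0 -1 -20 0 0 0 0.5" --pt "-2 -4 -24 0 0 0 0.5" --pt "-5 -7 -24 0 0 0 0.5" --pt "-9 -9 -24 0 0 0 0.5" --pt "-13 -9 -24 0 0 0 0.5" --pt "-17 -9 -24 0 0 0 0.5" --pt "-17 -9 -24 0 0 0 0.5" --pt "-17 -9 -24 0 0 0 0.5"

```text
time: 9.85
tool_pos: [0.3666, 0.1731, 0.3296]
tool_rot: [3.14, -0.001, 1.545]
contact_force: [-0.4, 0.3, 0.6]
opening: 0.0458
grip_force: 0.0
```

Run:
```python
from h import *
s=robot.observe();print(s['time'],s['tool_pos'],s['contact_force'])
q,e,m=grab('top');p,_,_=grab('scene')
cv2.imwrite('pics/f.png',np.hstack([cv2.resize(x[150:300,220:370,::-1],(400,400),interpolation=cv2.INTER_CUBIC) for x in(q,p)]))
for u,v in((269,185),): print(atz(m,u,v,.065))
```

```text
9.85 [0.3665971  0.17310599 0.3295775 ] [-0.41120349  0.2872301   0.55179537]
[0.58735807 0.36056008 0.065     ]
```

View pics/f.png

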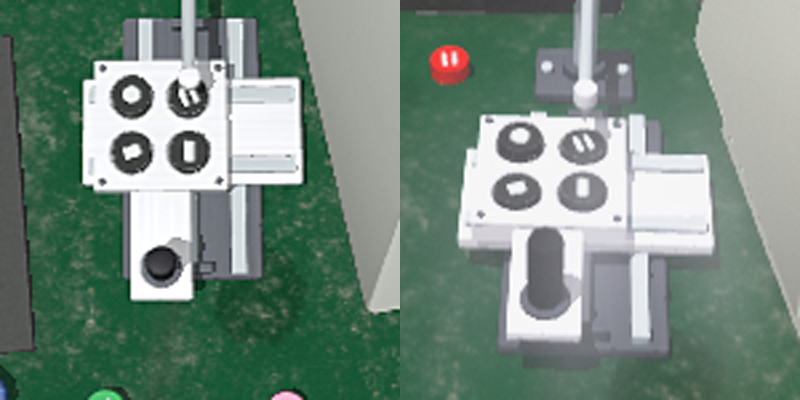

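Run:
```python
from h import *
from scipy.spatial.transform import Rotation as R
for n,k in(('top',[(269,185,.065),(269,207,.06),(291,207,.06),(291,187,.06),(291,179,.11)]),('scene',[(415,204,.065),(413,221,.06),(439,221,.06),(438,203,.06)])):
    p=np.load(n+'.npz')['p'];m=optics.camera_model(n);m['rotation']=R.from_euler('xyz',m['rotation']).as_matrix()
    if n=='scene': k=[(220+int((u-200)*0)+int(a*.375),150+int(b*.375),z) for (u,_,z),(a,b) in zip(k,[(119,134),(116,187),(182,188),(184,143)])]
    for u,v,z in k:
        r=4;g=cv2.cvtColor(p,cv2.COLOR_RGB2GRAY)[v-r:v+r+1,u-r:u+r+1].astype(float);w=np.clip(g-110,0,None)
        yy,xx=np.mgrid[-r:r+1,-r:r+1];c=u+(w*xx).sum()/w.sum(),v+(w*yy).sum()/w.sum()
        print(n,np.round(c,1),np.round(atz(m,*c,z),4))
```

```text
top [268.8 184.9] [0.5875 0.361  0.065 ]
top [269.  206.4] [0.5444 0.3617 0.06  ]
top [290.4 206.2] [0.5436 0.3187 0.06  ]
top [290.  185.8] [0.5857 0.3183 0.06  ]
top [290.5 178.5] [0.5883 0.3178 0.11  ]
scene [264.4 200.2] [0.5927 0.3593 0.065 ]
scene [263.4 220. ] [0.5481 0.3599 0.06  ]
scene [288.1 219.9] [0.5493 0.3166 0.06  ]
scene [288.5 203.3] [0.5908 0.3157 0.06  ]
```

The two-bar specimen is at about (0.587, 0.318) and the tip at (0.588, 0.318), well within 12 mm, and the gripper is clear.

```bash
python3 -c "
from cell import robot
print(robot.hand_in())"
```

```text
the job is handed in; nothing more can be done
None
```

I held the round-spot specimen under the pointer for over a second, stepped the two-bar specimen to within about 3 mm of the pointer tip by the top camera, let go of the knob, and handed the job in at about 10 s; no verdict came back.

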